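# Square a brass escutcheon into the marking-out stop

### The job

Push the brass door escutcheon along the counter into the inner corner of the steel L-shaped stop, so that one long edge lies flush along the long fence and one end butts against the short end stop, ready for marking out. Only slide it flat on the counter, never lift or tip it, and leave the bowl, the magnifying loupe and the padlock where they are.

Things in the scene. Friction and masses are not known exactly. Their poses are not given: they have to be found in the camera images.
- escutcheon: Loose flat cast-brass plate on the counter, 150 mm long (its y) x 46 mm wide (its x) x 10 mm thick, about 0.5 kg; a round collar 30 mm across, 4 mm high on top, 28 mm from the centre towards +y; dark keyhole on the other half. Origin: centre of the underside, z up. Starts up to 0.5 rad from parallel to the fence, touching nothing; slides on the counter with 2 to 8 N.
- stop: Fixed L-shaped stop of steel bar, 14 mm high, turned up to 0.25 rad about z. Origin: its inner corner at counter height, z up. The work goes in its quarter x < 0, y < 0; when home, the escutcheon's centre is at x = -23 mm, y = -75 mm in this frame, its long axis along the stop's y.
- fence (a point): Middle of the long fence's working face, at counter height, 150 mm from the inner corner. The face is the stop's plane x = 0 from y = 0 to -300 mm; the bar is 22 mm thick behind it (x = 0 to 22 mm).
- end_stop (a point): Middle of the short end stop's working face, at counter height, 45 mm from the inner corner. The face is the stop's plane y = 0 from x = 0 to -90 mm; the bar is 22 mm thick behind it (y = 0 to 22 mm).
- bowl: Loose grey enamel bowl, 110 mm across the rim, 42 mm high, open upwards. Origin: centre of the underside. Leave it alone.
- loupe: Loose tortoiseshell magnifying loupe lying flat: round lens rim 60 mm across and 12 mm high, centred 30 mm from the origin along its +y, with a handle 14 mm wide and 10 mm high reaching 58 mm along its -y. Origin: on the underside. Leave it alone.
- padlock: Loose brass padlock lying flat: body 46 x 42 x 22 mm (x, y, z) centred 16 mm from the origin along its -y, steel shackle reaching 42 mm along its +y. Origin: on the underside. Leave it alone.
Mind the look-alikes: they are no part of the job. Leave any red look-alike of the escutcheon alone.

How it is judged (in metres and radians):
At the end, for the whole second after the job is handed in: The escutcheon lies flat and still in the corner of the stop: centre within 3 mm of home across the fence and 3.5 mm along it (no gap larger than that), parallel to the fence within 2 degrees (x of escutcheon in the frame of stop between -0.026 and -0.02 m and y of escutcheon in the frame of stop between -0.0785 and -0.072 m and angle between the y axis of escutcheon and the y axis of stop, either way round below 0.035 rad and height (world z) of escutcheon below 0.004 m and angle between escutcheon's own z axis and vertical below 0.05 rad and linear speed of escutcheon below 0.01 m/s); the robot touches nothing.
It fails at once if the escutcheon is lifted (8 mm) or tipped (more than 0.15 rad) (height (world z) of escutcheon above 0.008 m or angle between escutcheon's own z axis and vertical above 0.15 rad).
It fails at once if the grey enamel bowl is disturbed (moved more than 10 mm) (distance of bowl from where it was at the start of the episode above 0.01 m).
It fails at once if the magnifying loupe is disturbed (moved more than 10 mm) (distance of loupe from where it was at the start of the episode above 0.01 m).
It fails at once if the padlock is disturbed (moved more than 10 mm) (distance of padlock from where it was at the start of the episode above 0.01 m).
It also fails if it takes over 54 s, if anything falls off the work surface, if the arm or the gripper's body presses on something with over 40 N, if the wrist force passes 120 N, or if a joint passes its speed limit or range.

### The arm

A 6-joint arm with a two-finger parallel gripper is mounted at the origin on the work surface. World frame = base frame: x ahead of the robot, y to its left, z up, the work surface at z = 0. Lengths are in mm, angles in rad, forces in N, time in s.
With the tool pointing down it reaches from about 275 to 1000 mm from the base axis. Payload 8.4 kg.
Tool frame: the origin (TCP) lies at the very end of the fingers, on their centre line; the grasp point (between the pads) lies 19 mm behind it; z points along the fingers, y is the direction in which the jaws open and shut (so a half turn about z gives the same grasp; the last joint's range is limited). The gripper opens to 85 mm and grips with 20 to 120 N. Pads are 22 mm wide; open, the fingers measure 114 mm over their backs; the gripper's body (76 mm by 85 mm) begins 54 mm behind the grasp point. The pads swing forward as they close: fully open they stand 13 mm farther back than shut.
Start: joints at [1.164, 0.353, 1.633, -0, 1.155, -0.002], TCP at [246.146, 574.491, 231.281] pointing down, gripper open.
Joint ranges: [-2.63, 2.63], [-0.92, 2.1], [0.06, 2.66], [-1.3, 4.44], [0, 2.69], [-3.02, 3.02]. Speed limits (rad/s): [2.22, 2.22, 2.79, 3.14, 3.14, 3.14].

### API

Orientations are given as [roll, pitch, yaw] about the fixed x, y, z axes, in that order (R = Rz(yaw) Ry(pitch) Rx(roll)).
In Python, from rig import r gives the robot as it stands.
- The arm moves only by the tool jog_arm, never from a script. Its argument "increments" is text: rows parted by semicolons, each of 7 numbers parted by spaces: the shift along the tool's x, y, z in cm, then the turn, a rotation vector about the tool's x, y, z in rad, then the opening, from -1 (shut) to 1 (fully open). A call has exactly 8 rows; each row shifts and turns the commanded pose from where the row before left it, along the tool's axes as they then stand; what a row does not reach is not made up. A row lasts 1/10 s, in which the tool goes at most 50 mm and 8.59 degrees, less where a joint would pass 70% of its speed; a pose out of reach is approached as far as the arm can. A call with a gripper value outside its range is refused whole. The fingers move at their own pace and stop on an object; "squeeze" is the grip in N (left out, the last holds). Time passes only in rows, so rows that do not move let the fingers close, or fill a call up. It gives the time, the measured TCP pose, the force and the opening at its end, in the units of the state.
- r.sense(): the state, without advancing time (a new reading comes with each control period).
- r.grab_frame(name): name is "scene" or "top" or "wrist"; returns the picture (420x560x3 uint8, red, green, blue); there is no depth.
- r.camera_info(name): a dict with "K" (3x3 intrinsics, pixels), "dist_coeffs" ([k1, k2, p1, p2, k3] as OpenCV has them; the pictures are not rectified), "rvec" (rotation vector, rad) and "tvec" (3), from world to camera coordinates, as OpenCV has them. Camera axes: x right, y down, z forward; pixel columns grow to the right and rows downward; lengths in mm; the calibration is good to about 2 mm. A picture is of the moment at which its call begins: read the wrist's pose just before it. camera_info takes no time and is no camera call; for the wrist camera it gives the pose at the moment of the call.
- r.sign_off(): hands the job in, once; it reports no verdict.
The state is a dict: "clock": time; "qpos": joint angles; "qvel": joint speeds; "joint_efforts": joint torques, N m; "eef_pos": TCP position; "tcp_rot": TCP orientation; "contact_force": force on the tool from outside, world axes, zero at the start; "wrist_torque": the same for the moment, N m; "opening": opening from 0.0 (shut) to 1.0 (fully open).
Only numpy, scipy, OpenCV 4.12 (cv2) and the standard library are available. Lean on these libraries where they do the work, as an engineer would, in place of code of your own. Each camera call takes 0.05 s, during which the arm holds its last target.

## Working session

There is one attempt and no reset: what is moved stays moved. The work goes in short steps, Python scripts to look and compute and a tool call to move; the robot and the scene stay as the last step left them, time stands still between calls to the robot, and variables do not carry over. Pictures are saved under pics/ and viewed, and the job is handed in when it is done.

Besides the shell and the picture viewer there is one more tool, called after "Request:" by a JSON object that holds its "api" and its "payload". jog_arm: Moves the arm, as the interface text tells. Its arguments: {"type":"object","properties":{"increments":{"type":"string"},"squeeze":{"type":"number"}},"required":["increments"]}

```bash
mkdir -p pics; ls
python3 - <<'E'
from rig import r
import cv2
print(r.sense())
for n in ("scene","top"):
    im=r.grab_frame(n); cv2.imwrite(f"pics/{n}0.png",im[:,:,::-1]); print(n,r.camera_info(n))
E
```

```text
pics
{'clock': 0.0, 'qpos': array([ 1.16361561e+00,  3.53671416e-01,  1.63413121e+00, -4.34856508e-05,
        1.15519985e+00, -2.38067262e-03]), 'qvel': array([-0.00050412, -0.00046777,  0.00203109, -0.00121997,  0.00039183,
        0.00079167]), 'joint_efforts': array([ 5.55057159e-05, -6.05258560e+01, -3.42053962e+01, -2.08404740e-04,
        9.77464282e-03, -2.08419556e-05]), 'eef_pos': array([245.95981701, 574.05062594, 230.54840302]), 'tcp_rot': array([-3.14018275e+00,  3.64027543e-05,  2.73681022e+00]), 'contact_force': array([-0.19655415,  1.25670279, -0.03491947]), 'wrist_torque': array([-0.01855164,  0.03940827,  0.01549792]), 'opening': 1.0006121944520052}
scene {'K': array([[429.07317799,   0.        , 283.28654547],
       [  0.        , 429.07317799, 208.6263867 ],
       [  0.        ,   0.        ,   1.        ]]), 'dist_coeffs': array([-0.04223683,  0.        ,  0.        ,  0.        ,  0.        ]), 'rvec': array([ 1.48302517,  1.9708351 , -0.89886478]), 'tvec': array([ 175.32925664, -263.76146778, 1706.13783014])}
top {'K': array([[399.75668613,   0.        , 274.4149518 ],
       [  0.        , 399.75668613, 214.96238433],
       [  0.        ,   0.        ,   1.        ]]), 'dist_coeffs': array([-0.00977482,  0.        ,  0.        ,  0.        ,  0.        ]), 'rvec': array([ 2.1731787 , -2.14463694,  0.16450785]), 'tvec': array([ -40.25694108,  482.63868443, 1005.15582684])}
```

View pics/scene0.png

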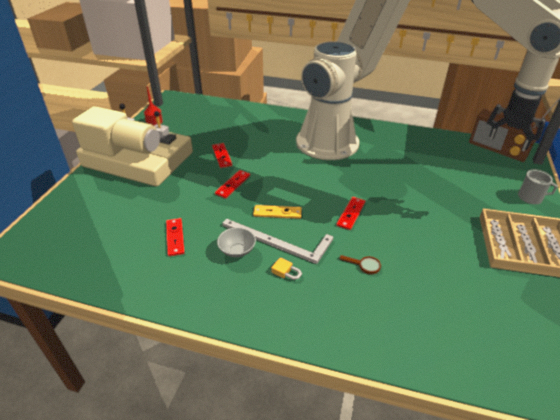

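View pics/top0.png

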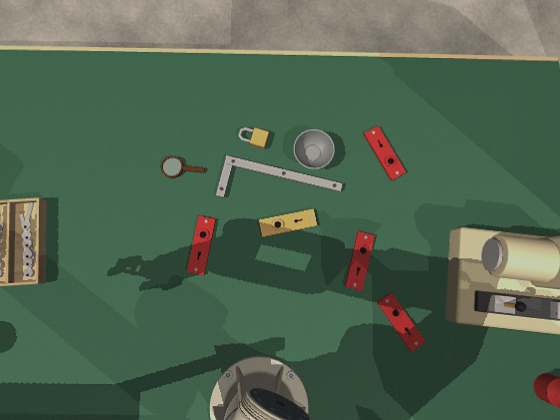

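The yellow brass escutcheon is at top (288,222), with its collar at (277,225). The L-stop's corner is near (228,160), its long fence runs to (342,187) and its short leg to (221,195). I'll enlarge the crop.

Run:
```python
import cv2
im=cv2.imread("pics/top0.png")
cv2.imwrite("pics/top0c.png",cv2.resize(im[140:260,195:355],None,fx=5,fy=5,interpolation=cv2.INTER_CUBIC))
```

```text
(no output)
```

View pics/top0c.png

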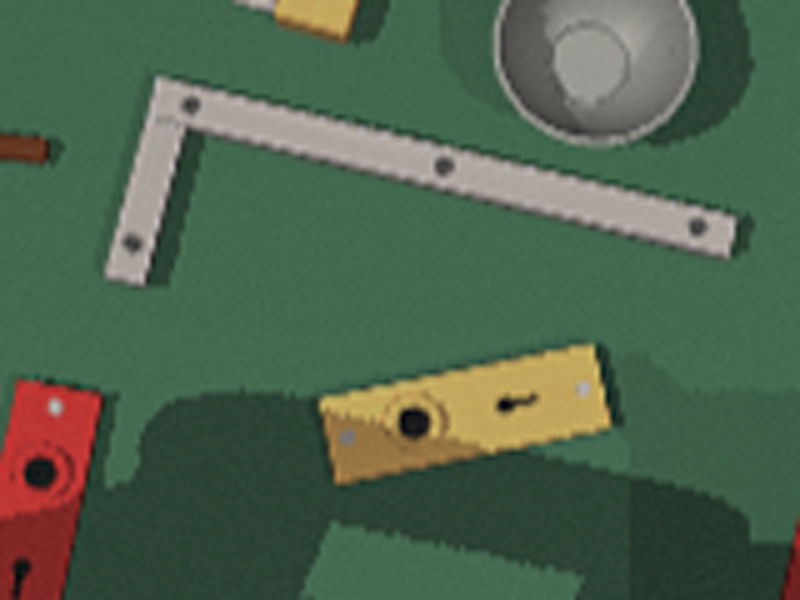

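```bash
cat > h.py <<'E'
import numpy as np, cv2
from rig import r
def ray(cam,pts,z,info=None):
    i=info or r.camera_info(cam); K=i["K"]; R,_=cv2.Rodrigues(i["rvec"]); t=np.array(i["tvec"]).ravel()
    p=cv2.undistortPoints(np.array(pts,float).reshape(-1,1,2),K,i["dist_coeffs"]).reshape(-1,2)
    d=np.c_[p,np.ones(len(p))]@R; c=-R.T@t
    return c+d*((z-c[2])/d[:,2])[:,None]
def proj(cam,P,info=None):
    i=info or r.camera_info(cam)
    return cv2.projectPoints(np.array(P,float).reshape(-1,1,3),i["rvec"],i["tvec"],i["K"],i["dist_coeffs"])[0].reshape(-1,2)
def fitrect(pts,w,l):
    pass
E
python3 - <<'E'
from h import *
np.set_printoptions(precision=1,suppress=True)
f=lambda P:[(195+(x+.5)/5-.5,140+(y+.5)/5-.5) for x,y in P]
s=ray("top",f([(187,126),(728,258),(146,286),(157,77),(738,216),(106,277)]),14); print(s)
e=ray("top",f([(320,398),(595,344),(611,426),(336,486)]),10); print(e, e.mean(0))
d=lambda a,b:np.linalg.norm(a-b)
print("fence",d(s[0],s[1]),"short",d(s[0],s[2]), "esc",d(e[0],e[1]),d(e[1],e[2]),d(e[2],e[3]),d(e[0],e[3]))
ang=lambda v:np.arctan2(v[1],v[0])
print("stop y dir",ang(s[0]-s[1]),ang(s[3]-s[4]),"x dir", ang(s[0]-s[2]),"esc",ang(e[0]-e[1]),ang(e[3]-e[2]))
b=ray("top",[(314,149)],21);print("bowl",b)
print("padlock",ray("top",[(260,137),(245,133)],22)); print("loupe",ray("top",[(172,167),(205,169)],10))
print("reds",ray("top",[(202,245),(361,262)],10))
E
```

```text
[[ 620.1   81.4   14. ]
 [ 552.4 -209.4   14. ]
 [ 532.5  100.9   14. ]
 [ 647.    98.3   14. ]
 [ 575.5 -215.1   14. ]
 [ 537.   122.2   14. ]]
[[ 474.3    7.5   10. ]
 [ 505.4 -138.5   10. ]
 [ 461.6 -147.    10. ]
 [ 427.7   -1.7   10. ]] [467.3 -69.9  10. ]
fence 298.62279148826445 short 89.7529673324689 esc 149.3155840947171 44.67526691137804 149.14242768364792 47.5060857631355
stop y dir 1.342194290495136 1.3464483998982524 x dir -0.2182376272352186 esc 1.7806135013202997 1.7996205359927664
bowl [[ 665.6 -138.5   21. ]]
padlock [[696.2   7.4  22. ]
 [706.7  48.   22. ]]
loupe [[612.5 242.8  10. ]
 [608.4 154.   10. ]]
reds [[ 404.1  154.6   10. ]
 [ 365.  -263.    10. ]]
```

Measured sizes match the given ones: fence 299/300, short leg 90, plate 149 x 46. Plate centre is (467,-70) with its long axis at 1.79 rad. The stop corner is at (620,81.5) with yaw -0.227. 

Plan:
1. Straddle-push the long side with the open fingers, turning the plate parallel to the fence and pushing it against the fence.
2. Push the end along the fence into the end stop.

```bash
cat >> h.py <<'E'
def rows(x,y,z,yaw,n,start=None):
    s=r.sense(); p=np.array(s["eef_pos"]); w=s["tcp_rot"][2]
    if start: p=np.array(start[:3]); w=start[3]
    T=np.array([x,y,z])-p; dw=(yaw-w+np.pi)%(2*np.pi)-np.pi if abs(yaw-w)>3.2 else yaw-w
    o=[]
    for k in range(n):
        a=w+dw*k/n; X=np.array([np.cos(a),np.sin(a),0]);Y=np.array([np.sin(a),-np.cos(a),0]);t=T/n/10
        o.append("%.2f %.2f %.2f 0 0 %.3f"%(t@X,t@Y,-t[2],-dw/n))
    for i in range(0,n,8): print("; ".join(o[i:i+8])); print()
O=np.array([620,81.5]); A=-0.227
def S(x,y):  # stop frame->world
    c,s=np.cos(A),np.sin(A); return O+np.array([c*x-s*y,s*x+c*y])
def toS(X,Y):
    c,s=np.cos(A),np.sin(A); d=np.array([X,Y])-O; return np.array([c*d[0]+s*d[1],-s*d[0]+c*d[1]])
E
python3 - <<'E'
from h import *
rows(417,-80,110,0.22,24)
E
```

```text
-1.73 -2.22 0.50 0 0 0.105; -1.95 -2.03 0.50 0 0 0.105; -2.15 -1.82 0.50 0 0 0.105; -2.33 -1.58 0.50 0 0 0.105; -2.48 -1.33 0.50 0 0 0.105; -2.61 -1.06 0.50 0 0 0.105; -2.71 -0.78 0.50 0 0 0.105; -2.77 -0.49 0.50 0 0 0.105

-2.81 -0.20 0.50 0 0 0.105; -2.82 0.09 0.50 0 0 0.105; -2.79 0.39 0.50 0 0 0.105; -2.73 0.68 0.50 0 0 0.105; -2.65 0.96 0.50 0 0 0.105; -2.53 1.23 0.50 0 0 0.105; -2.39 1.49 0.50 0 0 0.105; -2.22 1.73 0.50 0 0 0.105

-2.03 1.96 0.50 0 0 0.105; -1.81 2.16 0.50 0 0 0.105; -1.58 2.34 0.50 0 0 0.105; -1.32 2.49 0.50 0 0 0.105; -1.05 2.61 0.50 0 0 0.105; -0.78 2.71 0.50 0 0 0.105; -0.49 2.77 0.50 0 0 0.105; -0.19 2.81 0.50 0 0 0.105
```

Request:
{"api": "jog_arm", "payload": {"increments": "-1.73 -2.22 0.5 0 0 0.105 0.7; -1.95 -2.03 0.5 0 0 0.105 0.7; -2.15 -1.82 0.5 0 0 0.105 0.7; -2.33 -1.58 0.5 0 0 0.105 0.7; -2.48 -1.33 0.5 0 0 0.105 0.7; -2.61 -1.06 0.5 0 0 0.105 0.7; -2.71 -0.78 0.5 0 0 0.105 0.7; -2.77 -0.49 0.5 0 0 0.105 0.7", "squeeze": 60}}

```text
clock: 0.9
eef_pos: [303.0, 355.2, 190.9]
tcp_rot: [-3.141, 0.0, 1.893]
contact_force: [-0.4, -0.3, -0.2]
opening: 0.849
```

Request:
{"api": "jog_arm", "payload": {"increments": "-2.81 -0.2 0.5 0 0 0.105 0.7; -2.82 0.09 0.5 0 0 0.105 0.7; -2.79 0.39 0.5 0 0 0.105 0.7; -2.73 0.68 0.5 0 0 0.105 0.7; -2.65 0.96 0.5 0 0 0.105 0.7; -2.53 1.23 0.5 0 0 0.105 0.7; -2.39 1.49 0.5 0 0 0.105 0.7; -2.22 1.73 0.5 0 0 0.105 0.7"}}

```text
clock: 1.7
eef_pos: [359.6, 137.3, 151.0]
tcp_rot: [-3.142, 0.0, 1.053]
contact_force: [0.3, 0.0, -0.1]
opening: 0.856
```

Request:
{"api": "jog_arm", "payload": {"increments": "-2.03 1.96 0.5 0 0 0.105 0.7; -1.81 2.16 0.5 0 0 0.105 0.7; -1.58 2.34 0.5 0 0 0.105 0.7; -1.32 2.49 0.5 0 0 0.105 0.7; -1.05 2.61 0.5 0 0 0.105 0.7; -0.78 2.71 0.5 0 0 0.105 0.7; -0.49 2.77 0.5 0 0 0.105 0.7; -0.19 2.81 0.5 0 0 0.105 0.7"}}

```text
clock: 2.5
eef_pos: [416.1, -81.0, 111.0]
tcp_rot: [-3.141, 0.0, 0.212]
contact_force: [0.5, 0.0, 0.7]
opening: 0.849
```

Run:
```python
from h import *
s=r.sense();print(s["clock"],s["eef_pos"],s["tcp_rot"],s["contact_force"],s["opening"],s["qpos"])
im=r.grab_frame("wrist"); cv2.imwrite("pics/w1.png",im[:,:,::-1])
rows(417,-80,20,0.22,8)
```

```text
2.5 [416.13517    -80.97995671 110.97261248] [-3.14148349e+00  1.61373496e-04  2.12286506e-01] [0.52207908 0.00577801 0.72560818] 0.8491297082852933 [-1.95765492e-01  2.15541414e-01  2.15504174e+00  5.18890590e-05
  7.71200947e-01  1.16270713e+00]
0.00 -0.05 1.13 0 0 -0.002; 0.00 -0.05 1.13 0 0 -0.002; 0.00 -0.05 1.13 0 0 -0.002; 0.00 -0.05 1.13 0 0 -0.002; 0.00 -0.05 1.13 0 0 -0.002; 0.00 -0.05 1.13 0 0 -0.002; 0.00 -0.05 1.13 0 0 -0.002; 0.00 -0.05 1.13 0 0 -0.002
```

View pics/w1.png

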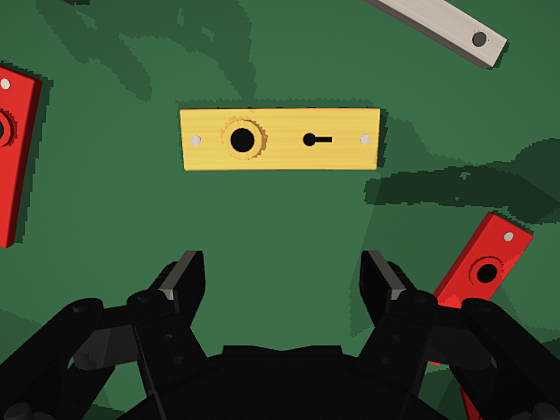

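Request:
{"api": "jog_arm", "payload": {"increments": "0 -0.05 1.1 0 0 0 0.4; 0 -0.05 1.1 0 0 0 0.4; 0 0 1.1 0 0 0 0.4; 0 0 1.1 0 0 0 0.4; 0 0 1.1 0 0 0 0.4; 0 0 1.1 0 0 0 0.4; 0 0 1.1 0 0 0 0.4; 0 0 1.1 0 0 0 0.4"}}

```text
clock: 3.35
eef_pos: [415.9, -78.7, 22.3]
tcp_rot: [-3.142, 0.0, 0.217]
contact_force: [-0.1, -0.1, -0.6]
opening: 0.701
```

The wrist view shows the plate centred at (281,139), parallel to the jaw line, with the fingers symmetric about column 283. I'll keep descending.

Request:
{"api": "jog_arm", "payload": {"increments": "0 0 0.3 0 0 0 0.4; 0 0 0.3 0 0 0 0.4; 0 0 0.3 0 0 0 0.4; 0 0 0.3 0 0 0 0.4; 0 0 0.2 0 0 0 0.4; 0 0 0.2 0 0 0 0.4; 0 0 0.1 0 0 0 0.4; 0 0 0 0 0 0 0.4"}}

```text
clock: 4.15
eef_pos: [415.9, -78.8, 6.2]
tcp_rot: [-3.142, 0.0, 0.217]
contact_force: [-0.7, 0.0, -0.2]
opening: 0.704
```

Run:
```python
from h import *
s=r.sense();print(s["clock"],s["eef_pos"],s["tcp_rot"],s["contact_force"],s["opening"])
im=r.grab_frame("wrist"); cv2.imwrite("pics/w2.png",im[:,:,::-1])
i=r.camera_info("wrist");print(i)
X=s["eef_pos"];print(proj("wrist",[[X[0],X[1],z] for z in (X[2],X[2]+6,X[2]+13)]))
```

```text
4.15 [415.86963083 -78.82138309   6.22413311] [-3.14154266e+00  8.84521636e-05  2.16715249e-01] [-0.72898428  0.03362097 -0.16276395] 0.7036862916354988
{'K': array([[318.29074069,   0.        , 281.81648638],
       [  0.        , 318.29074069, 205.7367428 ],
       [  0.        ,   0.        ,   1.        ]]), 'dist_coeffs': array([-0.07340095,  0.        ,  0.        ,  0.        ,  0.        ]), 'rvec': array([-2.27728434,  1.82922768,  0.25054541]), 'tvec': array([-166.59639379,  399.96309832,  266.15188454])}
[[281.76588206 260.18278508]
 [281.74734524 265.64476265]
 [281.72386008 272.56227332]]
```

View pics/w2.png

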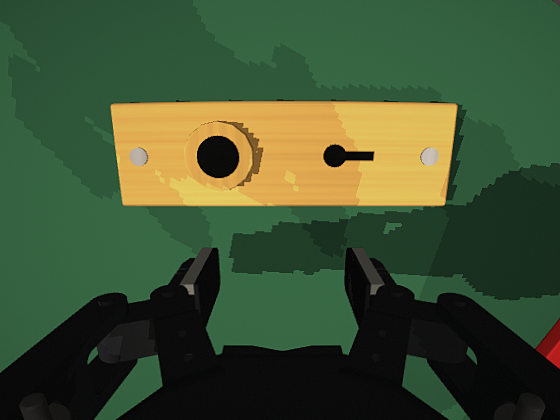

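Request:
{"api": "jog_arm", "payload": {"increments": "0 0 0.1 0 0 0 0.4; 0 0 0.1 0 0 0 0.4; 0 0 0.1 0 0 0 0.4; 0 0 0.1 0 0 0 0.4; 0 0 0 0 0 0 0.4; 0 0 0 0 0 0 0.4; 0 0 0 0 0 0 0.4; 0 0 0 0 0 0 0.4"}}

```text
clock: 5.0
eef_pos: [416.0, -78.8, 2.3]
tcp_rot: [3.142, -0.0, 0.217]
contact_force: [-0.4, -0.3, -0.4]
opening: 0.699
```

Request:
{"api": "jog_arm", "payload": {"increments": "0 0 0.1 0 0 0 0.4; 0 0 0.1 0 0 0 0.4; 0 0 0.1 0 0 0 0.4; 0 0 0 0 0 0 0.4; 0 0 0.1 0 0 0 0.4; 0 0 0 0 0 0 0.4; 0 0 0 0 0 0 0.4; 0 0 0 0 0 0 0.4"}}

```text
clock: 5.8
eef_pos: [415.9, -78.8, -1.7]
tcp_rot: [3.142, -0.0, 0.217]
contact_force: [0.0, -0.3, -0.1]
opening: 0.703
```

Request:
{"api": "jog_arm", "payload": {"increments": "0 0 0.1 0 0 0 0.4; 0 0 0 0 0 0 0.4; 0 0 0.1 0 0 0 0.4; 0 0 0 0 0 0 0.4; 0 0 0.05 0 0 0 0.4; 0 0 0 0 0 0 0.4; 0 0 0 0 0 0 0.4; 0 0 0 0 0 0 0.4"}}

```text
clock: 6.6
eef_pos: [415.9, -78.8, -4.2]
tcp_rot: [-3.142, 0.0, 0.217]
contact_force: [0.2, -0.0, 0.2]
opening: 0.701
```

Run:
```python
from h import *
s=r.sense();print(s["clock"],s["eef_pos"],s["tcp_rot"],s["contact_force"],s["opening"])
im=r.grab_frame("wrist"); cv2.imwrite("pics/w3.png",cv2.resize(im[190:330,130:430,::-1],None,fx=2.5,fy=2.5))
i=r.camera_info("wrist");R,_=cv2.Rodrigues(i["rvec"]);c=-R.T@i["tvec"]
print(c, R[2])
```

```text
6.6 [415.9306777  -78.82933357  -4.20378031] [-3.14157741e+00  1.38410140e-05  2.16747447e-01] [ 0.23208561 -0.00906764  0.22757575] 0.7008186110475926
[481.77312512 -64.49723464 138.83216867] [-0.26128938 -0.05637408 -0.9636129 ]
```

View pics/w3.png

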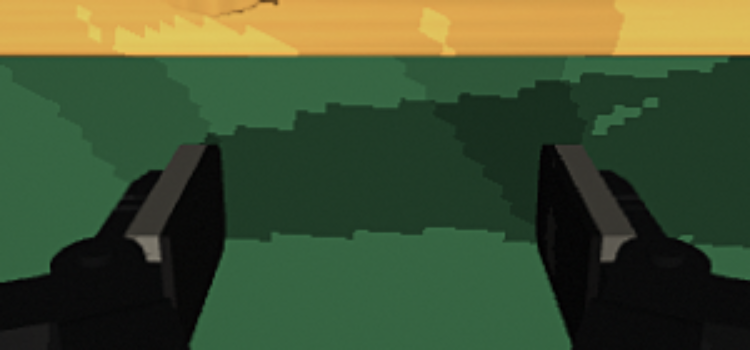

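No table contact, and tip height comes out at about 0–2 mm by triangulation, well under the 10 mm plate edge. Next I advance and turn together.

Request:
{"api": "jog_arm", "payload": {"increments": "0.4 0 -0.1 0 0 0 0.4; 0.4 0 0 0 0 0 0.4; 0.4 0 0 0 0 0 0.4; 0.3 0 0 0 0 0 0.4; 0.3 0 0 0 0 0 0.4; 0.3 0 0 0 0 0 0.4; 0.3 0 0 0 0 0.01 0.4; 0.4 0 0 0 0 0.02 0.4"}}

```text
clock: 7.45
eef_pos: [442.7, -72.7, -3.4]
tcp_rot: [-3.141, 0.001, 0.186]
contact_force: [-2.7, 0.3, 0.5]
opening: 0.699
```

Run:
```python
from h import *
s=r.sense();print(s["clock"],s["eef_pos"],s["tcp_rot"],s["contact_force"],s["opening"])
im=r.grab_frame("wrist"); cv2.imwrite("pics/w4.png",im[:,:,::-1])
```

```text
7.45 [442.70420517 -72.65877732  -3.37097154] [-3.14111056e+00  1.32793656e-03  1.85525409e-01] [-2.74333819  0.27962915  0.46540266] 0.698779202404275
```

View pics/w4.png

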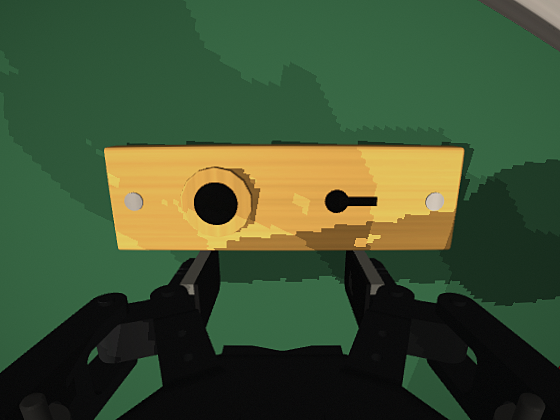

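Both fingers sit on the plate's near edge (row 250), the plate is square to the tool, and it slides at about 3 N. Continuing.

Request:
{"api": "jog_arm", "payload": {"increments": "0.45 0 0 0 0 0.026 0.4; 0.45 0 0 0 0 0.026 0.4; 0.45 0 0 0 0 0.026 0.4; 0.45 0 0 0 0 0.026 0.4; 0.45 0 0 0 0 0.026 0.4; 0.45 0 0 0 0 0.026 0.4; 0.45 0 0 0 0 0.026 0.4; 0.45 0 0 0 0 0.026 0.4"}}

```text
clock: 8.3
eef_pos: [479.4, -69.4, -3.2]
tcp_rot: [-3.142, -0.0, -0.023]
contact_force: [-1.5, 0.2, -1.2]
opening: 0.696
```

Request:
{"api": "jog_arm", "payload": {"increments": "0.45 0 0 0 0 0.026 0.4; 0.45 0 0 0 0 0.026 0.4; 0.45 0 0 0 0 0.026 0.4; 0.45 0 0 0 0 0.026 0.4; 0.45 0 0 0 0 0.026 0.4; 0.4 0 0 0 0 0.026 0.4; 0.4 0 0 0 0 0.026 0.4; 0.3 0 0 0 0 0.023 0.4"}}

```text
clock: 9.1
eef_pos: [512.7, -73.0, -3.2]
tcp_rot: [-3.142, -0.0, -0.228]
contact_force: [-1.9, 1.3, -0.1]
opening: 0.698
```

Run:
```python
from h import *
s=r.sense();print(s["clock"],s["eef_pos"],s["tcp_rot"],s["contact_force"],s["opening"],toS(*s["eef_pos"][:2]))
im=r.grab_frame("wrist"); cv2.imwrite("pics/w5.png",im[:,:,::-1])
```

```text
9.1 [512.7276209  -73.03998213  -3.19841211] [-3.14157483e+00 -1.98076597e-04 -2.28286809e-01] [-1.87193008  1.25032513 -0.12598021] 0.6979714286376315 [ -69.74033421 -174.71764416]
```

View pics/w5.png

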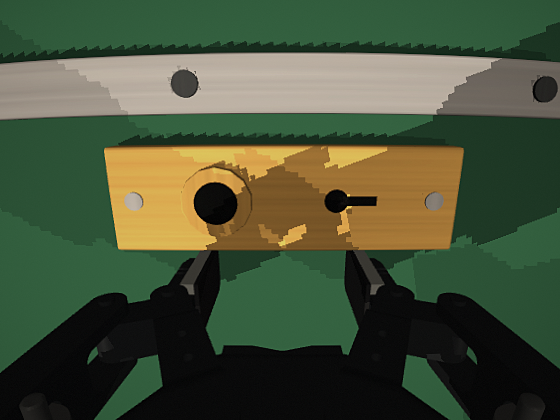

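The plate is parallel to the fence with about a 12 mm gap (rows 117 to 147). Now I push gently to contact.

Request:
{"api": "jog_arm", "payload": {"increments": "0.3 0 0 0 0 0 0.4; 0.3 0 0 0 0 0 0.4; 0.2 0 0 0 0 0 0.4; 0.15 0 0 0 0 0 0.4; 0.1 0 0 0 0 0 0.4; 0.1 0 0 0 0 0 0.4; 0.05 0 0 0 0 0 0.4; 0 0 0 0 0 0 0.4"}}

```text
clock: 9.95
eef_pos: [524.1, -75.7, -3.2]
tcp_rot: [3.142, -0.0, -0.226]
contact_force: [-2.1, 0.7, -0.0]
opening: 0.701
```

Run:
```python
from h import *
s=r.sense();print(s["clock"],s["eef_pos"],s["tcp_rot"],s["contact_force"],s["wrist_torque"],toS(*s["eef_pos"][:2]))
im=r.grab_frame("wrist"); cv2.imwrite("pics/w6.png",im[:,:,::-1])
```

```text
9.95 [524.1151389  -75.68830368  -3.23159749] [ 3.14158700e+00 -2.00340446e-04 -2.26173809e-01] [-2.08811947  0.72823798 -0.01408783] [ 0.11344423  0.3501233  -0.04337752] [ -58.04893288 -174.73520193]
```

View pics/w6.png

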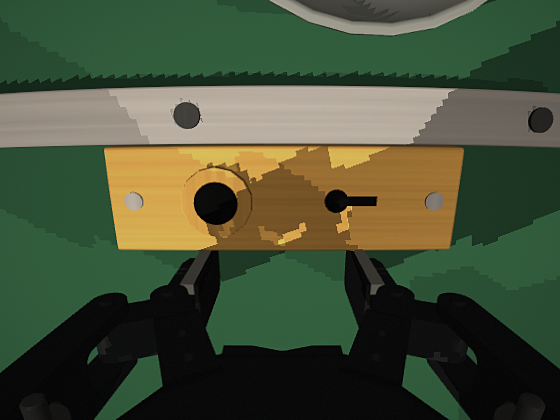

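Request:
{"api": "jog_arm", "payload": {"increments": "0.1 0 0 0 0 0 0.4; 0 0 0 0 0 0 0.4; 0.05 0 0 0 0 0 0.4; 0 0 0 0 0 0 0.4; 0.05 0 0 0 0 0 0.4; 0 0 0 0 0 0 0.4; 0 0 0 0 0 0 0.4; 0 0 0 0 0 0 0.4"}}

```text
clock: 10.8
eef_pos: [525.1, -75.9, -3.3]
tcp_rot: [3.142, 0.002, -0.226]
contact_force: [-5.0, 0.9, 4.4]
opening: 0.697
```

Request:
{"api": "jog_arm", "payload": {"increments": "0.05 0 0 0 0 0 0.4; 0 0 0 0 0 0 0.4; 0.05 0 0 0 0 0 0.4; 0 0 0 0 0 0 0.4; 0 0 0 0 0 0 0.4; 0 0 0 0 0 0 0.4; 0 0 0 0 0 0 0.4; 0 0 0 0 0 0 0.4"}}

```text
clock: 11.6
eef_pos: [525.1, -75.9, -3.4]
tcp_rot: [3.141, 0.003, -0.226]
contact_force: [-8.1, 3.7, 6.3]
opening: 0.699
```

Run:
```python
from h import *
s=r.sense();print(s["clock"],s["eef_pos"],s["tcp_rot"],s["contact_force"],s["wrist_torque"],toS(*s["eef_pos"][:2]))
im=r.grab_frame("wrist"); cv2.imwrite("pics/w7.png",im[:,:,::-1])
```

```text
11.6 [525.06809889 -75.94549543  -3.44429427] [ 3.14143766  0.00349447 -0.22629414] [-8.08217717  3.73021778  6.25298405] [ 0.38722473  1.27015912 -0.03175108] [ -57.06253776 -174.77132678]
```

View pics/w7.png

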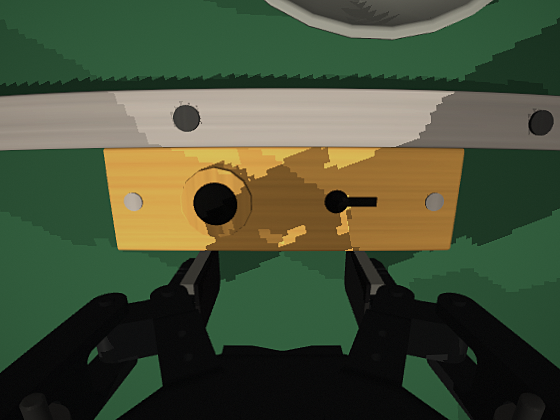

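The plate is flush: motion stopped at TCP x = -57 in the stop frame, as predicted (46 + 11). Next I back off, lift, turn and move behind the plate's far end.

Run:
```python
from h import *
print(S(-26,-280))
s=r.sense()["eef_pos"]; b=toS(s[0],s[1])+[-20,0]; b=S(*b); print(b)
rows(*S(-26,-280),40,1.344,16,start=(b[0],b[1],40,-0.226))
```

```text
[ 531.65146464 -185.46542154]
[505.53229222 -71.44423439]
0.32 0.66 -0.00 0 0 -0.098; 0.25 0.69 -0.00 0 0 -0.098; 0.18 0.71 -0.00 0 0 -0.098; 0.11 0.72 -0.00 0 0 -0.098; 0.04 0.73 -0.00 0 0 -0.098; -0.03 0.73 -0.00 0 0 -0.098; -0.10 0.72 -0.00 0 0 -0.098; -0.17 0.71 -0.00 0 0 -0.098

-0.24 0.69 -0.00 0 0 -0.098; -0.31 0.66 -0.00 0 0 -0.098; -0.37 0.63 -0.00 0 0 -0.098; -0.43 0.59 -0.00 0 0 -0.098; -0.49 0.55 -0.00 0 0 -0.098; -0.54 0.50 -0.00 0 0 -0.098; -0.58 0.44 -0.00 0 0 -0.098; -0.62 0.38 -0.00 0 0 -0.098
```

Request:
{"api": "jog_arm", "payload": {"increments": "-0.4 0 0 0 0 0 0.4; -0.5 0 -0.2 0 0 0 0.4; -0.5 0 -0.5 0 0 0 0.4; -0.6 0 -0.6 0 0 0 0.4; 0 0 -1 0 0 0 -0.76; 0 0 -1 0 0 0 -0.76; 0 0 -1 0 0 0 -0.76; 0 0 0 0 0 0 -0.76"}}

```text
clock: 12.45
eef_pos: [508.9, -72.1, 41.6]
tcp_rot: [-3.141, -0.003, -0.226]
contact_force: [0.1, -1.4, 1.4]
opening: 0.121
```

Request:
{"api": "jog_arm", "payload": {"increments": "0.3 0.7 0 0 0 -0.098 -0.76; 0.2 0.7 0 0 0 -0.098 -0.76; 0.2 0.7 0 0 0 -0.098 -0.76; 0.1 0.7 0 0 0 -0.098 -0.76; 0 0.7 0 0 0 -0.098 -0.76; 0 0.7 0 0 0 -0.098 -0.76; -0.1 0.7 0 0 0 -0.098 -0.76; -0.2 0.7 0 0 0 -0.098 -0.76"}}

```text
clock: 13.25
eef_pos: [519.1, -128.5, 39.7]
tcp_rot: [3.142, 0.0, 0.562]
contact_force: [0.5, 0.1, 0.2]
opening: 0.118
```

Request:
{"api": "jog_arm", "payload": {"increments": "-0.3 0.7 0 0 0 -0.098 -0.76; -0.3 0.7 0 0 0 -0.098 -0.76; -0.4 0.6 0 0 0 -0.098 -0.76; -0.4 0.6 0 0 0 -0.098 -0.76; -0.5 0.5 0 0 0 -0.098 -0.76; -0.6 0.5 0 0 0 -0.098 -0.76; -0.6 0.4 0 0 0 -0.098 -0.76; -0.6 0.4 0 0 0 -0.1 -0.76"}}

```text
clock: 14.05
eef_pos: [530.6, -186.3, 39.7]
tcp_rot: [-3.141, -0.0, 1.348]
contact_force: [0.0, 0.9, 0.2]
opening: 0.12
```

Run:
```python
from h import *
s=r.sense();print(s["clock"],s["eef_pos"],s["tcp_rot"],s["contact_force"],toS(*s["eef_pos"][:2]),s["opening"])
im=r.grab_frame("wrist"); cv2.imwrite("pics/w8.png",im[:,:,::-1])
rows(*S(-26,-280),4,1.344,8)
```

```text
14.05 [ 530.61483961 -186.31145872   39.65089247] [-3.14143157e+00 -6.93679812e-06  1.34777955e+00] [0.00633633 0.85627271 0.18709327] [ -26.81962607 -281.05763106] 0.11972474839132796
0.02 0.00 0.45 0 0 0.001; 0.02 0.00 0.45 0 0 0.001; 0.02 0.00 0.45 0 0 0.001; 0.02 0.00 0.45 0 0 0.001; 0.02 0.00 0.45 0 0 0.001; 0.02 0.00 0.45 0 0 0.001; 0.02 0.00 0.45 0 0 0.001; 0.02 0.00 0.45 0 0 0.001
```

View pics/w8.png

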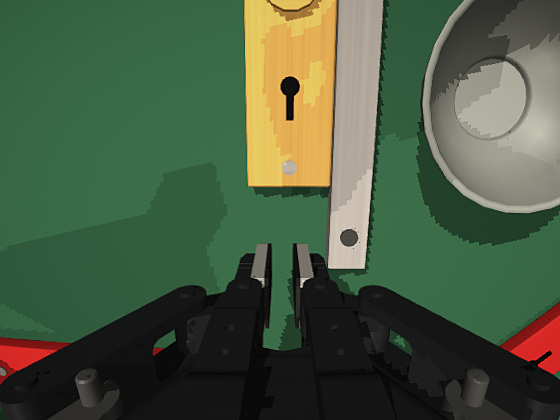

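The wrist view shows the plate flush along the fence (column 330), with its end at row 187 and both fingertips facing that end. Descending.

Request:
{"api": "jog_arm", "payload": {"increments": "0 0 0.6 0 0 0 -0.76; 0 0 0.6 0 0 0 -0.76; 0 0 0.6 0 0 0 -0.76; 0 0 0.5 0 0 0 -0.76; 0 0 0.5 0 0 0 -0.76; 0 0 0.4 0 0 0.004 -0.76; 0 0 0.3 0 0 0 -0.76; 0 0 0 0 0 0 -0.76"}}

```text
clock: 14.9
eef_pos: [530.4, -185.9, 4.3]
tcp_rot: [-3.141, -0.0, 1.34]
contact_force: [0.3, -0.1, -0.3]
opening: 0.12
```

Run:
```python
from h import *
s=r.sense();print(s["clock"],s["eef_pos"],s["tcp_rot"],s["contact_force"],toS(*s["eef_pos"][:2]),s["opening"])
im=r.grab_frame("wrist"); cv2.imwrite("pics/w9.png",im[:,:,::-1])
```

```text
14.9 [ 530.37885099 -185.86372873    4.34884667] [-3.14095511e+00 -6.09855043e-05  1.33972495e+00] [ 0.30890004 -0.12178147 -0.33909906] [ -27.15032473 -280.6744977 ] 0.12005945500635931
```

View pics/w9.png

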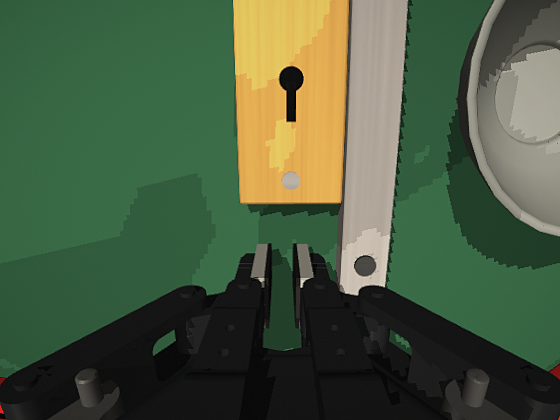

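Request:
{"api": "jog_arm", "payload": {"increments": "0.4 0 0 0 0 0 -0.76; 0.5 0 0 0 0 0 -0.76; 0.5 0 0 0 0 0 -0.76; 0.4 0 0 0 0 0 -0.76; 0.4 0 0 0 0 0 -0.76; 0.4 0 0 0 0 0 -0.76; 0.4 0 0 0 0 0 -0.76; 0.4 0 0 0 0 0 -0.76"}}

```text
clock: 15.75
eef_pos: [538.4, -152.7, 4.9]
tcp_rot: [3.142, 0.0, 1.34]
contact_force: [-1.2, -3.9, 1.6]
opening: 0.122
```

Run:
```python
from h import *
s=r.sense();print(s["clock"],s["eef_pos"],s["tcp_rot"],s["contact_force"],toS(*s["eef_pos"][:2]),s["opening"])
im=r.grab_frame("wrist"); cv2.imwrite("pics/w10.png",im[:,:,::-1])
```

```text
15.75 [ 538.44762246 -152.73082425    4.86649668] [3.14153358e+00 2.01643090e-04 1.33984858e+00] [-1.20919386 -3.93253675  1.61543434] [ -26.74529243 -246.57566515] 0.121605185674165
```

View pics/w10.png

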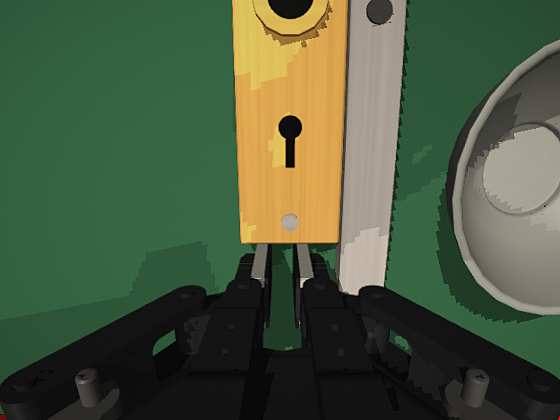

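Still flush, with both fingers on the end (row 243) at about 4 N. Continuing.

Request:
{"api": "jog_arm", "payload": {"increments": "0.45 0 0 0 0 0 -0.76; 0.45 0 0 0 0 0 -0.76; 0.45 0 0 0 0 0 -0.76; 0.45 0 0 0 0 0 -0.76; 0.45 0 0 0 0 0 -0.76; 0.45 0 0 0 0 0 -0.76; 0.45 0 0 0 0 0 -0.76; 0.45 0 0 0 0 0 -0.76"}}

```text
clock: 16.6
eef_pos: [546.6, -117.4, 4.8]
tcp_rot: [-3.141, 0.0, 1.34]
contact_force: [-1.9, -3.8, 1.9]
opening: 0.119
```

Request:
{"api": "jog_arm", "payload": {"increments": "0.45 0 0 0 0 0 -0.76; 0.45 0 0 0 0 0 -0.76; 0.45 0 0 0 0 0 -0.76; 0.45 0 0 0 0 0 -0.76; 0.45 0 0 0 0 0 -0.76; 0.4 0 0 0 0 0 -0.76; 0.4 0 0 0 0 0 -0.76; 0.4 0 0 0 0 0 -0.76"}}

```text
clock: 17.4
eef_pos: [554.4, -83.9, 4.8]
tcp_rot: [-3.141, 0.0, 1.34]
contact_force: [-3.1, -4.4, 3.0]
opening: 0.118
```

Run:
```python
from h import *
s=r.sense();print(s["clock"],s["eef_pos"],s["tcp_rot"],s["contact_force"],toS(*s["eef_pos"][:2]),s["opening"])
im=r.grab_frame("wrist"); cv2.imwrite("pics/w11.png",im[:,:,::-1])
```

```text
17.4 [554.40435748 -83.91729727   4.75329726] [-3.14118683e+00  8.93474883e-05  1.33982664e+00] [-3.14013253 -4.40195403  2.97023166] [ -26.68477529 -175.93633314] 0.11754050232295128
```

View pics/w11.png

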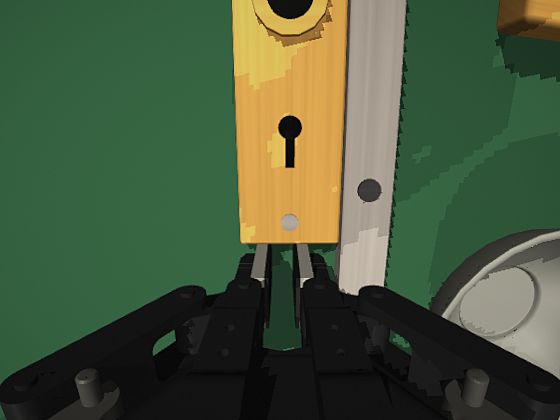

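Still flush, about 15 mm to go. Slowing down.

Request:
{"api": "jog_arm", "payload": {"increments": "0.3 0 0 0 0 0 -0.76; 0.3 0 0 0 0 0 -0.76; 0.2 0 0 0 0 0 -0.76; 0.2 0 0 0 0 0 -0.76; 0.1 0 0 0 0 0 -0.76; 0.1 0 0 0 0 0 -0.76; 0.1 0 0 0 0 0 -0.76; 0 0 0 0 0 0 -0.76"}}

```text
clock: 18.25
eef_pos: [557.5, -71.4, 4.7]
tcp_rot: [-3.141, -0.0, 1.34]
contact_force: [-1.4, -1.4, 0.2]
opening: 0.121
```

Request:
{"api": "jog_arm", "payload": {"increments": "0.1 0 0 0 0 0 -0.76; 0 0 0 0 0 0 -0.76; 0.1 0 0 0 0 0 -0.76; 0 0 0 0 0 0 -0.76; 0.05 0 0 0 0 0 -0.76; 0 0 0 0 0 0 -0.76; 0 0 0 0 0 0 -0.76; 0 0 0 0 0 0 -0.76"}}

```text
clock: 19.05
eef_pos: [558.1, -69.1, 4.8]
tcp_rot: [3.142, -0.0, 1.34]
contact_force: [-2.1, -3.0, -0.4]
opening: 0.123
```

Run:
```python
from h import *
s=r.sense();print(s["clock"],s["eef_pos"],s["tcp_rot"],s["contact_force"],toS(*s["eef_pos"][:2]),s["opening"])
```

```text
19.05 [558.10893359 -69.11616195   4.77467303] [ 3.14156809e+00 -5.11085494e-05  1.33976690e+00] [-2.13883353 -2.99789315 -0.35500987] [ -26.40631353 -160.68117172] 0.12283292133759491
```

Request:
{"api": "jog_arm", "payload": {"increments": "0.05 0 0 0 0 0 -0.76; 0 0 0 0 0 0 -0.76; 0.05 0 0 0 0 0 -0.76; 0 0 0 0 0 0 -0.76; 0.05 0 0 0 0 0 -0.76; 0 0 0 0 0 0 -0.76; 0 0 0 0 0 0 -0.76; 0 0 0 0 0 0 -0.76"}}

```text
clock: 19.85
eef_pos: [558.4, -67.7, 4.8]
tcp_rot: [-3.142, 0.0, 1.34]
contact_force: [-2.0, -2.4, -1.1]
opening: 0.119
```

Request:
{"api": "jog_arm", "payload": {"increments": "0.05 0 0 0 0 0 -0.76; 0 0 0 0 0 0 -0.76; 0.05 0 0 0 0 0 -0.76; 0 0 0 0 0 0 -0.76; 0 0 0 0 0 0 -0.76; 0 0 0 0 0 0 -0.76; 0 0 0 0 0 0 -0.76; 0 0 0 0 0 0 -0.76"}}

```text
clock: 20.65
eef_pos: [558.5, -67.5, 4.8]
tcp_rot: [-3.142, 0.001, 1.34]
contact_force: [-3.0, -8.3, 0.2]
opening: 0.122
```

Run:
```python
from h import *
s=r.sense();print(s["clock"],s["eef_pos"],s["tcp_rot"],s["contact_force"],toS(*s["eef_pos"][:2]),s["opening"])
for n in ("top","scene"):
    im=r.grab_frame(n); cv2.imwrite(f"pics/{n}2.png",im[:,:,::-1])
im=cv2.imread("pics/top2.png")
cv2.imwrite("pics/top2c.png",cv2.resize(im[130:240,200:340],None,fx=5.5,fy=5.4,interpolation=cv2.INTER_CUBIC))
```

```text
20.65 [558.4720686  -67.52537313   4.78338418] [-3.14151789e+00  1.03100529e-03  1.34021290e+00] [-3.00400598 -8.2692229   0.18432517] [ -26.41051018 -159.04946756] 0.12245020275882697
```

View pics/top2c.png

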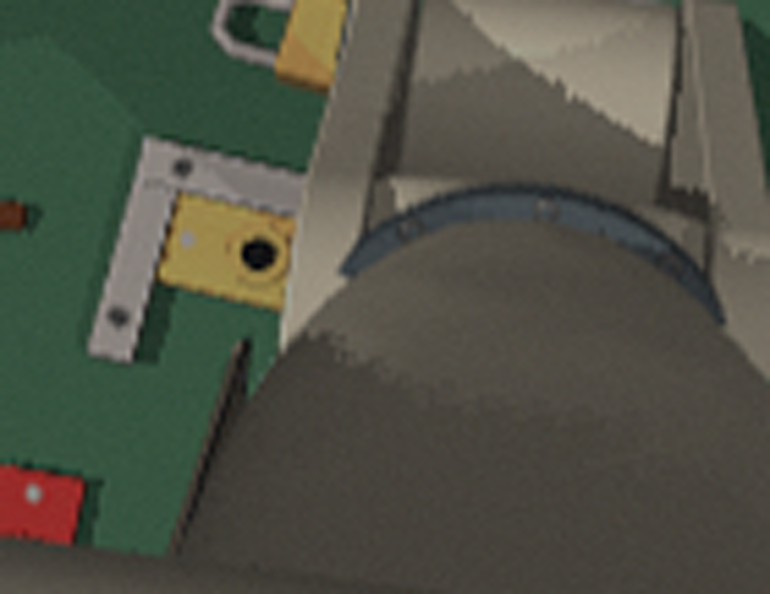

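The top crop shows the plate's end butted against the short leg, and motion stopped while force rose to 8 N. I'll press once more to confirm, then retreat and look.

Request:
{"api": "jog_arm", "payload": {"increments": "0.05 0 0 0 0 0 -0.76; 0 0 0 0 0 0 -0.76; 0.05 0 0 0 0 0 -0.76; 0 0 0 0 0 0 -0.76; 0 0 0 0 0 0 -0.76; 0 0 0 0 0 0 -0.76; 0 0 0 0 0 0 -0.76; 0 0 0 0 0 0 -0.76"}}

```text
clock: 21.55
eef_pos: [558.5, -67.4, 4.8]
tcp_rot: [-3.141, 0.002, 1.341]
contact_force: [-4.7, -14.9, 1.1]
opening: 0.117
```

Request:
{"api": "jog_arm", "payload": {"increments": "-0.2 0 0 0 0 0 -0.76; -0.3 0 0 0 0 0 -0.76; -0.5 0 0 0 0 0 -0.76; -1 0 -0.5 0 0 0 -0.76; -0.5 0 -2 0 0 0 -0.76; 0 0 -3 0 0 0 -0.76; 0 0 -3 0 0 0 -0.76; 0 0 -3 0 0 0 -0.76"}}

```text
clock: 22.35
eef_pos: [553.0, -90.6, 121.3]
tcp_rot: [3.141, -0.0, 1.34]
contact_force: [0.3, 0.8, -0.3]
opening: 0.12
```

Run:
```python
from h import *
s=r.sense();print(s["clock"],s["eef_pos"],s["tcp_rot"],s["contact_force"],toS(*s["eef_pos"][:2]),s["opening"])
im=r.grab_frame("wrist"); cv2.imwrite("pics/w12.png",im[:,:,::-1])
```

```text
22.35 [553.01758595 -90.63075581 121.29381696] [ 3.14126814e+00 -1.17799419e-04  1.33951528e+00] [ 0.34218489  0.76630854 -0.34666378] [ -26.52506972 -182.78966482] 0.12011249428999539
```

View pics/w12.png

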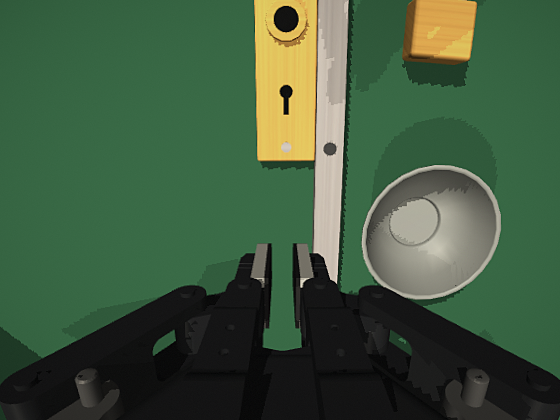

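15 N produced no further motion, so it's seated. I'll raise and move over the plate to check the corner.

Request:
{"api": "jog_arm", "payload": {"increments": "0.5 0 -2 0 0 0 -0.76; 0.5 0 -2 0 0 0 -0.76; 0.5 0 -2 0 0 0 -0.76; 0.5 0 -2 0 0 0 -0.76; 0.5 0 -1 0 0 0 -0.76; 0.5 0 -1 0 0 0 -0.76; 0.3 0 0 0 0 0 -0.76; 0 0 0 0 0 0 -0.76"}}

```text
clock: 23.2
eef_pos: [560.5, -57.6, 219.2]
tcp_rot: [-3.141, 0.0, 1.34]
contact_force: [-1.0, 1.2, -0.8]
opening: 0.119
```

Run:
```python
from h import *
i=r.camera_info("wrist"); np.save("wi.npy",i,allow_pickle=True)
im=r.grab_frame("wrist"); cv2.imwrite("pics/w13.png",im[:,:,::-1])
cv2.imwrite("pics/w13c.png",cv2.resize(im[0:260,180:440,::-1],None,fx=2.3,fy=2.3,interpolation=cv2.INTER_CUBIC))
```

```text
(no output)
```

View pics/w13c.png

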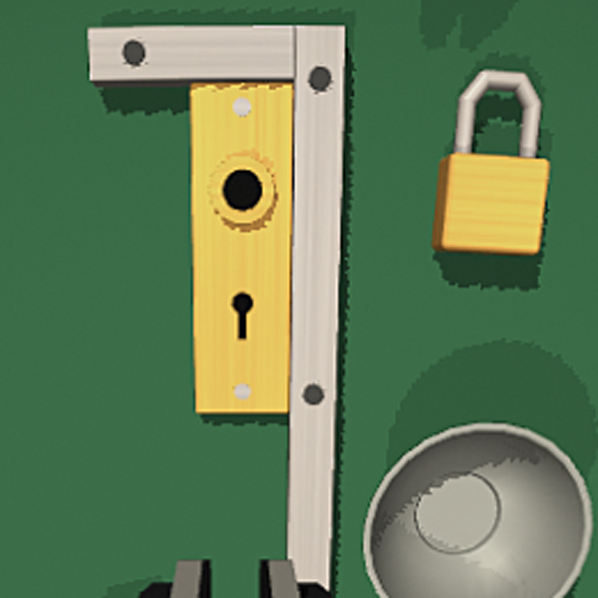

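Run:
```python
from h import *
np.set_printoptions(precision=1,suppress=True)
i=np.load("wi.npy",allow_pickle=True).item()
f=lambda P:[(180+(x+.5)/2.3-.5,(y+.5)/2.3-.5) for x,y in P]
s=ray("wrist",f([(294.5,83),(91,81),(289,560)]),14,i)[:,:2]
e=ray("wrist",f([(191,84),(293,85),(290,413),(196,412)]),10,i)[:,:2]
ang=lambda v:np.arctan2(v[1],v[0])
a=ang(s[0]-s[2]);print(s,e,a, ang(s[0]-s[1])+np.pi/2)
print(np.linalg.norm(e[0]-e[3]),np.linalg.norm(e[1]-e[2]),np.linalg.norm(e[0]-e[1]))
print("plate ang",ang(e[0]-e[3]),ang(e[1]-e[2]))
c=e.mean(0)-s[0]; y=np.array([np.cos(a),np.sin(a)]); x=np.array([y[1],-y[0]]); print("centre in stop",c@x,c@y)
# same frame for each corner
print([( (p-s[0])@x,(p-s[0])@y) for p in e])
print("bowl,padlock",ray("wrist",f([(478,525)]),30,i),ray("wrist",f([(495,202)]),22,i))
```

```text
[[ 619.5   81.7]
 [ 532.8  103.3]
 [ 570.  -136.3]] [[575.2  92.6]
 [619.2  81.8]
 [586.5 -62.7]
 [541.9 -51.8]] 1.3472881087295603 1.326399429792494
148.15164534177825 148.2331762396261 45.27330730036129
plate ang 1.3439383899429245 1.3481776446282798
centre in stop -23.083541317826587 -73.64570399020576
[(np.float64(-45.626375214255354), np.float64(0.801062278038719)), (np.float64(-0.35850406772414767), np.float64(0.0994956211950009)), (np.float64(-0.226645353467185), np.float64(-148.13362197189727)), (np.float64(-46.12264063585921), np.float64(-147.34975188815937))]
bowl,padlock [[ 663.3 -133.1   30. ]] [[695.4  12.5  22. ]]
```

Run:
```python
from h import *
im=r.grab_frame("top"); a=cv2.imread("pics/top0.png"); b=im[:,:,::-1]
v=np.vstack([a[90:230,140:440],b[90:230,140:440]]); cv2.imwrite("pics/cmp.png",cv2.resize(v,None,fx=2,fy=2))
```

```text
(no output)
```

View pics/cmp.png

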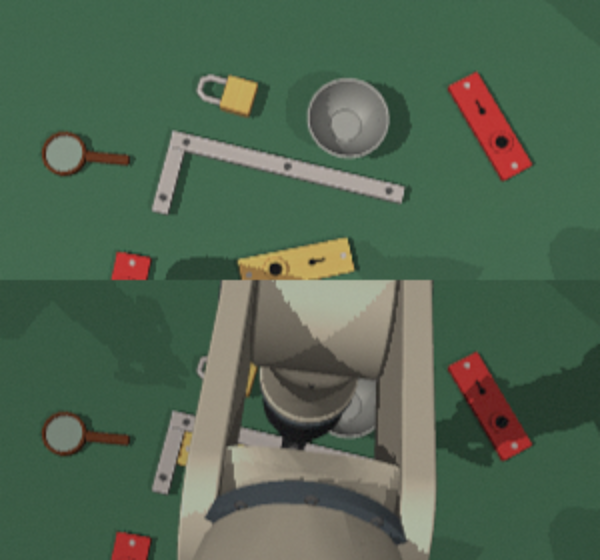

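The top view has the loupe, the visible parts of the padlock and bowl, and both red look-alikes in frame where they were. The arm hangs clear of everything, so I'm handing in.

```bash
python3 -c "
from rig import r
print(r.sense()['clock'], r.sense()['contact_force']); print(r.sign_off())"
```

```text
23.3 [-0.24317849  0.57836055  0.08968311]
the job is handed in; nothing more can be done
None
```

The escutcheon is seated in the corner of the stop, and I handed the job in at 23.3 s. I pushed its long side with the two open fingers, turning it parallel and sliding it flush to the fence. Then I pushed it from its end with the nearly closed fingers, along the fence and against the end stop.

**Contact:** against the fence the push stopped dead at about 8 N. At the end stop it did not move further even at about 15 N. No reading showed more than about 16 N, and the arm was clear of everything when I handed in.

**Position (wrist camera):** the centre measures about (-23.1, -73.6) mm in the stop frame, where home is (-23, -75). The long edges are within about 0.003 rad of the fence.

**Disagreements:**
- The 1.4 mm difference along the fence fits edge-reading error, since the plate also measured about 2 mm short in that picture.
- The end stop halted the push about 2 mm further along than I predicted from the top camera, which matches its calibration tolerance.
- The two short-leg and fence directions read about 0.02 rad apart in the last picture, again from reading edges by eye.

**Other objects:** the loupe and the two red look-alikes in frame look unmoved in the top view. The arm hid part of the bowl and padlock there, so I could only check the visible parts. Rough wrist-camera positions for those two differ by about 5–6 mm from my first estimates. I put that down to reading error, because the gripper never came near either one.

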